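# Turn the parts tray's cover to the violin bridge

## Robot

A 6-joint arm with a two-finger parallel gripper is mounted at the origin on a cart in front of the work surface, level with it; the furniture and walls round the work are solid. World frame = base frame: x ahead of the robot, y to its left, z up, the work surface at z = 0. Lengths are in m, angles in degrees, forces in N, time in s.
With the tool pointing down it reaches from about 0.25 to 0.725 m from the base axis. Payload 9.7 kg.
Tool frame: the origin (TCP) lies at the centre of the arm's flange, where the gripper is bolted on; the fingertips stand 173 mm ahead of it and the grasp point (between the pads) lies 155 mm ahead of it; z points along the fingers, y is the line along which they close (so a half turn about z gives the same grasp; the last joint's range is limited). The gripper opens to 85 mm and grips with 20 to 120 N. Pads are 22 mm wide; open, the fingers measure 114 mm over their backs; the gripper's body (76 mm by 85 mm) begins 54 mm behind the grasp point. The pads swing forward as they close: fully open they stand 13 mm farther back than shut.
Start: joints at [70.245, 4.979, 10.078, 95.1, 0, 90], TCP at [0.186, 0.518, 0.405] pointing down, gripper open.
Joint ranges: [-179.16, 179.16], [-48.56, 103.87], [-65.8, 70.77], [-126.05, 130.52], [-82.76, 87.17], [-180, 180]. Speed limits (degrees/s): [127.2, 127.2, 147.25, 180, 180, 180].

## Interface

Orientations are given as [roll, pitch, yaw] about the fixed x, y, z axes, in that order (R = Rz(yaw) Ry(pitch) Rx(roll)).
In Python, from workcell import monitor, camera, get_calibration, bot gives the robot as it stands.
- The arm moves only by the tool carry_out, never from a script. Its argument "targets" is text: rows parted by semicolons, each of 7 numbers parted by spaces: the shift along the tool's x, y, z in units of 0.04 m (1.0 is 0.04 m), then the turn, a rotation vector about the tool's x, y, z in units of 0.1 rad (1.0 is 0.1 rad), then the opening, from -1 (shut) to 1 (fully open), so that 0 is half open. A call has exactly 8 rows; each row shifts and turns the commanded pose from where the row before left it, along the tool's axes as they then stand; what a row does not reach is not made up. A row lasts 1/12 s, in which the tool goes at most 41.7 mm and 7.16 degrees, less where a joint would pass 70% of its speed; a pose out of reach is approached as far as the arm can. A call with a number of a shift or a turn outside -1 to 1 is refused whole. A call with a gripper value outside its range is refused whole. The fingers move at their own pace and stop on an object; "newtons" is the grip in N (left out, the last holds). Time passes only in rows, so rows that do not move let the fingers close, or fill a call up. It gives the time, the measured TCP pose, the force, the opening and the grip force at its end, in the units of the state.
- monitor.get_obs(): the state, without advancing time (a new reading comes with each control period).
- camera(name): name is "scene" or "top"; returns the picture (400x640x3 uint8, red, green, blue); there is no depth.
- get_calibration(name): a dict with "fx", "fy", "cx", "cy" (pixels), "view" (4x4, takes a point from world to camera coordinates). Camera axes: x right, y down, z forward; pixel columns grow to the right and rows downward; lengths in m; the calibration is good to about 2 mm. A picture is of the moment at which its call begins. get_calibration takes no time and is no camera call.
- bot.job_done(): hands the job in; it is judged then, once.
The state is a dict: "time": time; "q": joint angles; "qd": joint speeds; "joint_efforts": joint torques, N m; "ee_pos": TCP position; "tcp_rot": TCP orientation; "wrist_force": force on the tool from outside, world axes, zero at the start; "torque": the same for the moment, N m; "opening": finger opening in m; "grasp_force": force on a finger pad.
Only numpy, scipy, OpenCV 4.12 (cv2) and the standard library are available. Lean on these libraries where they do the work, as an engineer would, in place of code of your own. Each camera call takes 0.05 s, during which the arm holds its last target. There are 200 camera calls.

## Task

Push the upright brass tab on the clear cover of the round parts tray with your fingertips, gently and without pinching it, and so turn the cover until its one framed opening stands squarely over the compartment with the violin bridge. Leave the parts lying in their compartments and everything else on the bench where it is, then take your hand away.

Things in the scene. Friction and masses are not known exactly. Their poses are not given: they have to be found in the camera images.
- tray: Round wooden parts tray fixed to the bench, 216 mm in diameter, rim 30 mm high; origin at the centre of its underside, on the cover's axis. Five equal compartments of 72 degrees: the one along the tray's own +x is filled solid with dark wood, the other four (72, 144, 216, 288 degrees from it) each hold one part, centred about 64 mm from the axis.
- axis (a point): Centre of the tray, on the vertical axis about which the cover turns, level with the cover's upper face (35.5 mm above the bench). A low aluminium hub 48 mm in diameter with a screw in its middle rises there, at most 7 mm above the cover's upper face.
- cover (a joint): Angle of the cover, rad, growing anticlockwise seen from above; no end stops, no detents. At 0 the opening is over the solid compartment. About 1.5 N at the tab turns it; friction stops it as soon as the push stops. The cover is a clear disc 212 mm in diameter, 4 mm thick, upper face 35.5 mm above the bench.
- opening (a point): Centre of the cover's only opening, on its upper face, 64 mm from the axis: a 60 degree sector in a thin raised aluminium frame (1.5 mm above the cover). It turns with the cover and lies exactly opposite the tab.
- tab (a point): Middle of the upright brass tab, 51 mm above the bench, 91 mm from the axis, exactly opposite the opening; turns with the cover. The tab is a fin that stands radially: 24 mm along the radius, 10.4 mm thick across it (two brass leaves side by side), its top 65 mm above the bench, on a 2 mm brass foot (28 x 24 mm). Its two flat faces look along the circle, one each way; push on either.
- bridge_mid (a point): The violin bridge blank, a flat piece of pale maple 33 x 41 x 8 mm with an arched outline and two feet, lying loose in one compartment of the tray, 12 g; the point is its middle, 10 mm above the bench.
- rosin_mid (a point): Round cake of amber rosin in a dark collar, 45 mm in diameter, 16 mm high, loose in another compartment; the point is its middle.
- peg_mid (a point): Black ebony tuning peg, 62 x 22 x 12 mm, loose in another compartment; the point is its middle.
- plane_mid (a point): Tiny brass finger plane, 18 x 38 x 20 mm, loose in another compartment; the point is its middle.
- sanding_block: Cork-brown sanding block 46 x 90 x 27 mm lying on the bench in front of the tray, not to be moved; origin at the centre of its underside.
- clamp_a: Wooden spool clamp standing behind the tray, 35 mm in diameter, 68 mm high, not to be moved; origin at the centre of its underside.
- clamp_b: A second such spool clamp, not to be moved.
- jar: Varnish jar standing behind the tray, 58 mm in diameter, 89 mm high, not to be moved; origin at the centre of its underside.

How it is judged (in metres and radians):
On the way, in this order (a step that is already met when the one before it is completed fails the run):
1. a finger pushes the tab ((contact force between the fingers and cover_c0 above 0.3 N or contact force between the fingers and cover_c1 above 0.3 N)), for 0.1 s.
2. the opening comes over the bridge's compartment (horizontal distance between opening and bridge_mid below 0.012 m), for 0.2 s.
At the end, for the whole second after the job is handed in: The centre of the cover's opening is within 12 mm (seen from above) of the middle of the violin bridge, the cover is at rest, the four parts lie within 12 mm of where they were and the four things round the tray within 20 mm (horizontal distance between opening and bridge_mid below 0.012 m and velocity of joint cover between -0.03 and 0.03 rad/s and distance of each of bridge_mid, rosin_mid, peg_mid, plane_mid from where it was at the start of the episode below 0.012 m and distance of each of sanding_block, clamp_a, clamp_b, jar from where it was at the start of the episode below 0.02 m); the robot touches nothing.
It fails at once if the tab is pinched (both of its faces pressed at once, more than 2 N each) (contact force between the fingers and cover_c0 above 2 N and contact force between the fingers and cover_c1 above 2 N).
It fails at once if the tab is pushed harder than 25 N (contact force between the fingers and cover_c0 above 25 N or contact force between the fingers and cover_c1 above 25 N).
It fails at once if a part in the tray is lifted or shifted by more than 12 mm (distance of any of bridge_mid, rosin_mid, peg_mid, plane_mid from where it was at the start of the episode above 0.012 m).
It fails at once if a thing standing round the tray is moved by more than 20 mm (distance of any of sanding_block, clamp_a, clamp_b, jar from where it was at the start of the episode above 0.02 m).
It also fails if it takes over 48 s, if anything falls off the work surface, if the arm or the gripper's body presses on something with over 40 N, if the wrist force passes 120 N, or if a joint passes its speed limit or range.

## Working session

There is one attempt and no reset: what is moved stays moved. The work goes in short steps, Python scripts to look and compute and a tool call to move; the robot and the scene stay as the last step left them, time stands still between calls to the robot, and variables do not carry over. Pictures are saved under pics/ and viewed, at most 10 in all, crops included, and the job is handed in when it is done.

Besides the shell and the picture viewer there is one more tool, called by a JSON object that holds its "fn" and its "kwargs". carry_out: Moves the arm, as the interface text tells. Shifts and turns lie within -1 to 1; 1 stands for 0.04 m of shift or 0.1 rad of turn. Its arguments: {"type":"object","properties":{"targets":{"type":"string"},"newtons":{"type":"number"}},"required":["targets"]}

```bash
mkdir -p pics; ls
python3 - <<'E'
from workcell import monitor, camera, get_calibration, bot
import cv2,numpy as np
np.set_printoptions(precision=4,suppress=True)
for n in("top","scene"):
    im=camera(n); cv2.imwrite(f"pics/{n}0.png",im[:,:,::-1])
    c=get_calibration(n);print(n,c)
print(monitor.get_obs())
E
```

```text
pics
top {'fx': 378.8354343974666, 'fy': 378.8354343974666, 'cx': 319.24978566784915, 'cy': 201.91459949467045, 'view': array([[ 0.0191, -0.9994,  0.0296,  0.0077],
       [-0.9852, -0.0239, -0.1699,  0.5777],
       [ 0.1705, -0.0259, -0.985 ,  0.854 ],
       [ 0.    ,  0.    ,  0.    ,  1.    ]])}
scene {'fx': 469.29063799261047, 'fy': 469.29063799261047, 'cx': 320.68715799399655, 'cy': 203.1119131259282, 'view': array([[ 0.4986, -0.8669,  0.0006, -0.2548],
       [-0.5597, -0.3225, -0.7634,  0.3754],
       [ 0.662 ,  0.3803, -0.6459,  0.6416],
       [ 0.    ,  0.    ,  0.    ,  1.    ]])}
{'time': 0.1, 'q': array([70.2459,  5.0092, 10.039 , 95.101 ,  0.0002, 89.9995]), 'qd': array([-0.0813, -0.0068,  0.0507, -0.0089, -0.0474, -0.0633]), 'joint_efforts': array([ -0.    , -52.1562,  46.5653,   0.016 ,  -0.    ,  -0.    ]), 'ee_pos': array([0.1859, 0.5176, 0.404 ]), 'tcp_rot': array([-179.9288,   -0.0002,  160.2464]), 'wrist_force': array([-0.4248, -0.6563, -0.438 ]), 'torque': array([0.0011, 0.0139, 0.0233]), 'grasp_force': 0.0, 'opening': 0.08556762185734665}
```

View pics/top0.png

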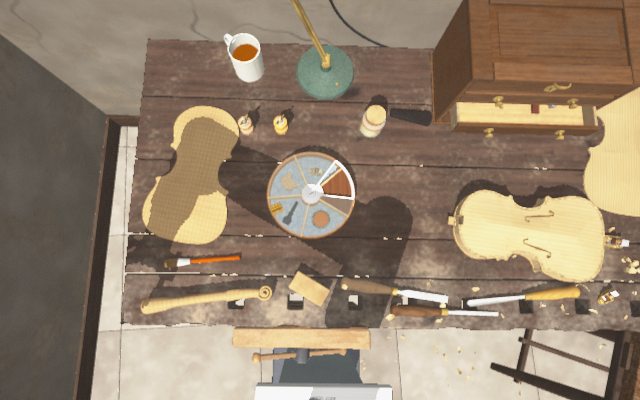

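View pics/scene0.png

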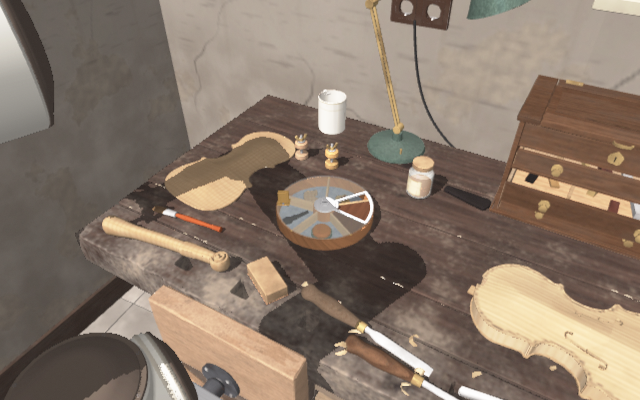

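The top view shows the tray centred near (311,195), with the framed opening on its right (about 340,182) and something brass at (277,208). The clamps are at (246,125) and (281,125), the jar at (373,120) and the block at (310,288). I'll enlarge the tray in both views.

Run:
```python
import cv2,numpy as np
a=cv2.imread("pics/top0.png")[145:245,261:361]; b=cv2.imread("pics/scene0.png")[165:255,270:380]
a=cv2.resize(a,(400,400),interpolation=cv2.INTER_CUBIC); b=cv2.resize(b,(396,324),interpolation=cv2.INTER_CUBIC)
o=np.zeros((400,800,3),np.uint8);o[:,:400]=a;o[:324,400:796]=b
cv2.imwrite("pics/z0.png",o)
```

```text
(no output)
```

View pics/z0.png

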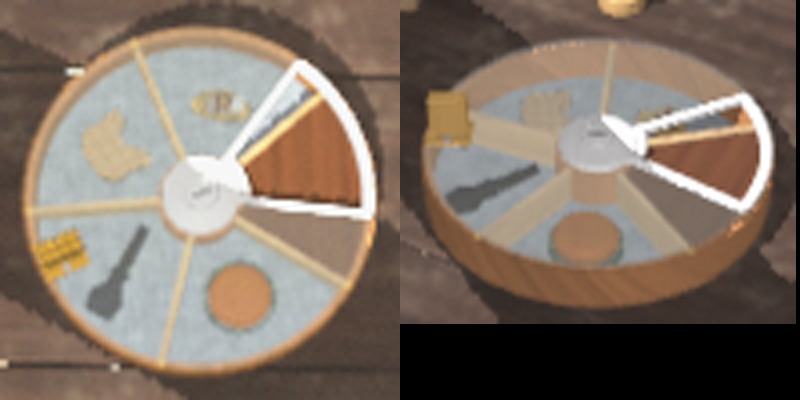

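The opening is at zoom (310,140), the bridge at (115,145), the tab at (62,254) and the hub at (205,195). I'll cast rays for these and for the surrounding objects.

```bash
cat > h.py <<'E'
import numpy as np
from workcell import monitor, camera, get_calibration, bot
np.set_printoptions(precision=4,suppress=True)
def ray(n,uv,z):
    c=get_calibration(n);V=c["view"];R=V[:3,:3];o=-R.T@V[:3,3]
    d=R.T@np.array([(uv[0]-c["cx"])/c["fx"],(uv[1]-c["cy"])/c["fy"],1]);return o+d*(z-o[2])/d[2]
def Z(u,v): return (261+(u+.5)/4-.5,145+(v+.5)/4-.5)
def S(u,v): return (270+(u-400+.5)/3.6-.5,165+(v+.5)/3.6-.5)
E
python3 - <<'E'
from h import *
import cv2
ang=lambda p,c:np.degrees(np.arctan2(p[1]-c[1],p[0]-c[0]))
hub=ray("top",Z(205,195),.041); print("hub",hub, ray("scene",S(600,138),.041))
c=hub
# rim: outer points at z .03
pts=np.array([ray("top",Z(*p),.03)[:2] for p in [(25,200),(375,215),(195,28),(180,375),(60,95),(62,310),(290,350),(340,100)]])
A=np.c_[2*pts,np.ones(len(pts))];s=np.linalg.lstsq(A,(pts**2).sum(1),rcond=None)[0];print("rim",s[:2],np.sqrt(s[2]+s[0]**2+s[1]**2))
c=(s[:2]+hub[:2])/2
def sh(l,p): print(l,p,"r",np.hypot(*(p[:2]-c[:2])),"ang",ang(p,c))
sh("bridge",ray("top",Z(115,147),.01)); sh("bridge_s",ray("scene",S(546,108),.01))
sh("tabtop",ray("top",Z(60,248),.065)); sh("tab_s mid",ray("scene",S(449,118),.051))
for l,p in dict(d1=(135,45),d2=(28,212),d3=(163,362),d4=(348,286),d5=(325,95)).items(): sh(l,ray("top",Z(*p),.029))
for l,p in dict(f1=(298,65),f2=(371,213)).items(): sh(l,ray("top",Z(*p),.037))
for l,p,z in [("clampa",(246,125),.04),("clampb",(281,125),.04),("jar",(373,120),.05),("block",(310,288),.02)]: sh(l,ray("top",p,z))
print(monitor.get_obs()["ee_pos"])
E
```

```text
hub [0.5994 0.0383 0.041 ] [0.5943 0.0365 0.041 ]
rim [0.5992 0.0412] 0.10749962092697174
bridge [0.6347 0.0951 0.01  ] r 0.06574284397858854 ang 57.43974802041113
bridge_s [0.6351 0.0995 0.01  ] r 0.06963257115429844 ang 59.09498983645931
tabtop [0.5611 0.1221 0.065 ] r 0.09077830581371975 ang 114.86875268266395
tab_s mid [0.5547 0.1191 0.051 ] r 0.09100659074541104 ang 119.33208783838133
d1 [0.6956 0.0838 0.029 ] r 0.10589575799784634 ang 24.5898019495337
d2 [0.5885 0.1456 0.029 ] r 0.10640524449144118 ang 95.82541118672148
d3 [0.4991 0.0611 0.029 ] r 0.10247657237780787 ang 167.98410782774062
d4 [ 0.5476 -0.0499  0.029 ] r 0.10345176973292734 ang -119.97782215923287
d5 [ 0.6668 -0.0348  0.029 ] r 0.10053703877606665 ang -47.85907182680492
f1 [ 0.6832 -0.0173  0.037 ] r 0.10146112613553028 ang -34.18260246720901
f2 [ 0.5915 -0.0628  0.037 ] r 0.1027972749647606 ang -94.33277041301332
clampa [0.7683 0.2056 0.04  ] r 0.23679363152184207 ang 44.45076271571123
clampb [0.771 0.119 0.04 ] r 0.18908712135035735 ang 24.769409780461725
jar [ 0.7872 -0.1094  0.05  ] r 0.23988820752694362 ang -38.44571772011953
block [0.3751 0.0374 0.02  ] r 0.22420355471065617 ang -179.41278981159982
[0.1859 0.5176 0.404 ]
```

{"fn": "carry_out", "kwargs": {"targets": "-0.8 -0.34 0 0 0 0 -1; -0.8 -0.34 0 0 0 0 -1; -0.8 -0.34 0 0 0 0 -1; -0.8 -0.34 0 0 0 0 -1; -0.8 -0.34 0 0 0 0 -1; -0.8 -0.34 0 0 0 0 -1; -0.8 -0.34 0 0 0 0 -1; -0.8 -0.34 0 0 0 0 -1", "newtons": 20}}

```text
time: 0.77
ee_pos: [0.391, 0.3273, 0.4045]
tcp_rot: [-180.0, -0.0, 160.2]
wrist_force: [0.1, 0.2, 0.0]
opening: -0.0002
grasp_force: 0.0
```

{"fn": "carry_out", "kwargs": {"targets": "-0.8 -0.34 0 0 0 0 -1; -0.8 -0.34 0 0 0 0 -1; -0.8 -0.34 0 0 0 0 -1; -0.8 -0.34 0 0 0 0 -1; -0.8 -0.34 0 0 0 0 -1; -0.8 -0.34 0 0 0 0 -1; -0.8 -0.34 0 0 0 0 -1; -0.8 -0.34 0 0 0 0 -1"}}

```text
time: 1.43
ee_pos: [0.5953, 0.1383, 0.4043]
tcp_rot: [-180.0, -0.0, 160.2]
wrist_force: [0.9, 0.1, 0.1]
opening: 0.0001
grasp_force: 0.0
```

{"fn": "carry_out", "kwargs": {"targets": "0 0 0 0 0 0.98 -1; 0 0 0 0 0 0.98 -1; 0 0 0 0 0 0.98 -1; 0 0 0 0 0 0.98 -1; 0 0 0 0 0 0.98 -1; 0 0 0 0 0 0.98 -1; 0 0 0 0 0 0.98 -1; 0 0 0 0 0 0.98 -1"}}

```text
time: 2.1
ee_pos: [0.5942, 0.1398, 0.4042]
tcp_rot: [-179.9, -0.0, 115.0]
wrist_force: [0.1, -0.2, -0.7]
opening: -0.0001
grasp_force: 0.0
```

{"fn": "carry_out", "kwargs": {"targets": "0 0 0 0 0 0.97 -1; 0 0 0 0 0 0.97 -1; 0 0 0 0 0 0.97 -1; 0 0 0 0 0 0.97 -1; 0 0 0 0 0 0.97 -1; 0 0 0 0 0 0.97 -1; 0 0 0 0 0 0.97 -1; 0 0 0 0 0 0.97 -1"}}

```text
time: 2.77
ee_pos: [0.5943, 0.1398, 0.4042]
tcp_rot: [-180.0, 0.0, 70.6]
wrist_force: [-0.4, -0.1, 0.5]
opening: 0.0
grasp_force: 0.0
```

{"fn": "carry_out", "kwargs": {"targets": "0 0 0.4 0 0 0.97 -1; 0 0 0.4 0 0 0.97 -1; 0 0 0.4 0 0 0.97 -1; 0 0 0.4 0 0 0.97 -1; 0 0 0.4 0 0 0.97 -1; 0 0 0.4 0 0 0.97 -1; 0 0 0.4 0 0 0.97 -1; 0 0 0.2 0 0 0.97 -1"}}

```text
time: 3.43
ee_pos: [0.5938, 0.1397, 0.282]
tcp_rot: [-180.0, 0.2, 26.1]
wrist_force: [-0.7, -0.2, 0.5]
opening: -0.0001
grasp_force: 0.0
```

Run:
```python
from h import *
import cv2
o=monitor.get_obs();print(o["ee_pos"],o["tcp_rot"],o["q"])
a=camera("top")[125:245,251:371,::-1];b=camera("scene")[100:265,230:430,::-1]
c=np.zeros((400,800,3),np.uint8);c[:,:400]=cv2.resize(a,(400,400),interpolation=2);c[:330,400:]=cv2.resize(b,(400,330),interpolation=2)
cv2.imwrite("pics/z1.png",c)
```

```text
[0.5938 0.1397 0.282 ] [-179.9606    0.1762   26.1249] [ 13.2359  12.6114   5.095   82.6642  -0.0009 167.111 ]
```

View pics/z1.png

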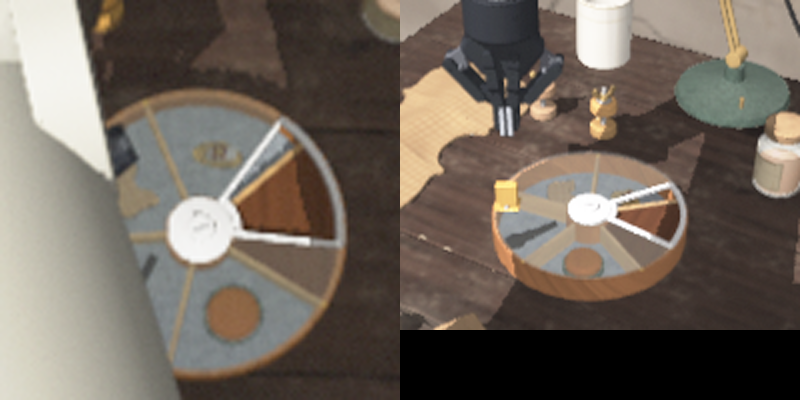

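The shut fingertips hang above the tray at zoom (506,135), behind the tab, which is at (507,195) in the scene half. I'll lower them beside the tab.

{"fn": "carry_out", "kwargs": {"targets": "0 0 0.2 0 0 0 -1; 0 0 0.2 0 0 0 -1; 0 0 0.2 0 0 0 -1; 0 0 0.2 0 0 0 -1; 0 0 0.2 0 0 0 -1; 0 0 0.2 0 0 0 -1; 0 0 0.15 0 0 0 -1; 0 0 0 0 0 0 -1"}}

```text
time: 4.2
ee_pos: [0.5938, 0.1397, 0.2289]
tcp_rot: [-180.0, 0.1, 26.4]
wrist_force: [-0.6, 0.5, -0.7]
opening: 0.0
grasp_force: 0.0
```

Run:
```python
from h import *
import cv2
print(ray("scene",(283,167.5),.109),ray("scene",(283,167.5),.096))
b=camera("scene")[140:260,250:400,::-1]
cv2.imwrite("pics/z2.png",cv2.resize(b,(750,600),interpolation=2))
```

```text
[0.5815 0.1338 0.109 ] [0.5962 0.1443 0.096 ]
```

View pics/z2.png

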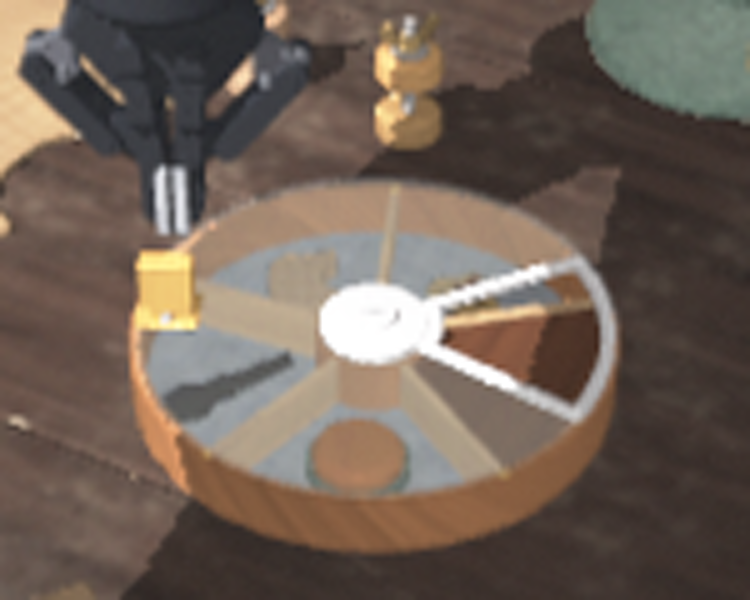

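The fingertips at zoom (172,235) stand behind the tab at (165,285), clear of everything. I'll move in until they touch it.

{"fn": "carry_out", "kwargs": {"targets": "-0.08 0 0 0 0 0 -1; -0.08 0 0 0 0 0 -1; -0.08 0 0 0 0 0 -1; -0.08 0 0 0 0 0 -1; -0.08 0 0 0 0 0 -1; -0.08 0 0 0 0 0 -1; -0.08 0 0 0 0 0 -1; -0.08 0 0 0 0 0 -1"}}

```text
time: 4.92
ee_pos: [0.5711, 0.1284, 0.2309]
tcp_rot: [-180.0, -0.0, 26.4]
wrist_force: [1.0, 1.5, 0.9]
opening: 0.0
grasp_force: 0.8
```

```bash
cat >> h.py <<'E'
import cv2
def frame():
    im=camera("scene");hsv=cv2.cvtColor(im,cv2.COLOR_RGB2HSV)
    m=((hsv[...,1]<40)&(hsv[...,2]>170)).astype(np.uint8); z=np.zeros_like(m); z[165:255,270:385]=1; m*=z
    v,u=np.nonzero(m);P=np.array([ray("scene",p,.037)[:2] for p in zip(u,v)])
    c=np.array([.595,.038]);d=P-c;r=np.hypot(*d.T);k=(r>.085)&(r<.105)
    a=np.degrees(np.arctan2(d[k,1],d[k,0]));m0=np.degrees(np.angle(np.exp(1j*np.radians(a)).mean()))
    dd=(a-m0+180)%360-180;return m0+(np.percentile(dd,1)+np.percentile(dd,99))/2,np.percentile(dd,[1,99]),k.sum(),im
E
python3 - <<'E'
from h import *
print(*frame()[:3]); o=monitor.get_obs();print(o["ee_pos"],o["wrist_force"])
E
```

```text
-74.00216188884133 [-176.1106  155.9031] 95
[0.5707 0.1282 0.2308] [ 1.2424  0.4159 -0.4963]
```

{"fn": "carry_out", "kwargs": {"targets": "-0.08 -0.011 0 0 0 -0.35 -1; -0.16 -0.023 0 0 0 -0.7 -1; -0.16 -0.023 0 0 0 -0.7 -1; -0.16 -0.023 0 0 0 -0.7 -1; -0.16 -0.023 0 0 0 -0.7 -1; -0.16 -0.023 0 0 0 -0.7 -1; -0.16 -0.023 0 0 0 -0.7 -1; -0.08 -0.011 0 0 0 -0.35 -1"}}

```text
time: 5.63
ee_pos: [0.5324, 0.1054, 0.2309]
tcp_rot: [180.0, -0.0, 54.7]
wrist_force: [1.7, 1.1, 0.5]
opening: 0.0002
grasp_force: 0.8
```

Run:
```python
from h import *
o=monitor.get_obs();p=o["ee_pos"];print(p,o["tcp_rot"],o["wrist_force"])
d=p[:2]-[.598,.039];print(np.hypot(*d),np.degrees(np.arctan2(d[1],d[0])))
im=camera("scene")[140:260,250:400,::-1]
cv2.imwrite("pics/z3.png",cv2.resize(im,(750,600),interpolation=2))
```

```text
[0.5324 0.1054 0.2309] [179.9695  -0.024   54.6999] [1.6881 1.0862 0.5164]
0.09336493488876378 134.67869082755516
```

View pics/z3.png

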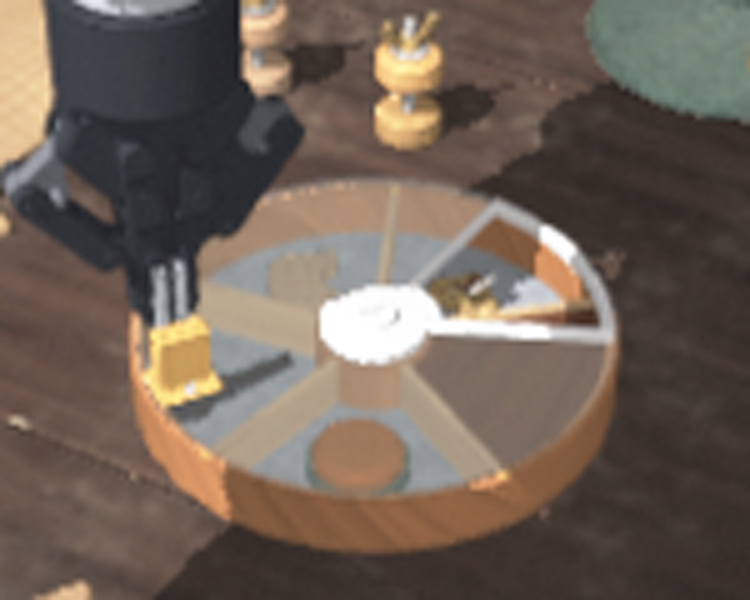

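The fingers push the tab (165,365) and the cover has turned about 28°; the frame now stands at the upper right. I'll continue the arc.

{"fn": "carry_out", "kwargs": {"targets": "-0.16 -0.023 0 0 0 -0.7 -1; -0.16 -0.023 0 0 0 -0.7 -1; -0.16 -0.023 0 0 0 -0.7 -1; -0.16 -0.023 0 0 0 -0.7 -1; -0.16 -0.023 0 0 0 -0.7 -1; -0.16 -0.023 0 0 0 -0.7 -1; -0.16 -0.023 0 0 0 -0.7 -1; -0.16 -0.023 0 0 0 -0.7 -1"}}

```text
time: 6.35
ee_pos: [0.5074, 0.0613, 0.2309]
tcp_rot: [180.0, -0.0, 86.7]
wrist_force: [2.1, 1.5, -0.9]
opening: -0.0001
grasp_force: 0.8
```

{"fn": "carry_out", "kwargs": {"targets": "-0.16 -0.023 0 0 0 -0.7 -1; -0.16 -0.023 0 0 0 -0.7 -1; -0.16 -0.023 0 0 0 -0.7 -1; -0.16 -0.023 0 0 0 -0.7 -1; -0.16 -0.023 0 0 0 -0.7 -1; -0.16 -0.023 0 0 0 -0.7 -1; -0.16 -0.023 0 0 0 -0.7 -1; -0.08 -0.011 0 0 0 -0.35 -1"}}

```text
time: 7.02
ee_pos: [0.5087, 0.013, 0.2308]
tcp_rot: [180.0, -0.0, 116.8]
wrist_force: [-1.5, 1.6, 1.6]
opening: 0.0
grasp_force: 0.7
```

Run:
```python
from h import *
o=monitor.get_obs();p=o["ee_pos"];print(p,o["tcp_rot"],o["wrist_force"])
d=p[:2]-[.598,.039];print(np.hypot(*d),np.degrees(np.arctan2(d[1],d[0])))
```

```text
[0.5087 0.013  0.2308] [179.9881  -0.0129 116.7908] [-1.4726  1.5854  1.6424]
0.09296923030975424 -163.78934025444292
```

{"fn": "carry_out", "kwargs": {"targets": "-0.16 -0.023 0 0 0 -0.7 -1; -0.16 -0.023 0 0 0 -0.7 -1; -0.16 -0.023 0 0 0 -0.7 -1; -0.16 -0.023 0 0 0 -0.7 -1; -0.16 -0.023 0 0 0 -0.7 -1; -0.16 -0.023 0 0 0 -0.7 -1; -0.08 -0.011 0 0 0 -0.35 -1; 0 0 0 0 0 0 -1"}}

```text
time: 7.68
ee_pos: [0.5294, -0.0232, 0.2306]
tcp_rot: [-180.0, -0.0, 142.7]
wrist_force: [-0.4, 0.3, -0.6]
opening: -0.0
grasp_force: 0.0
```

Run:
```python
from h import *
o=monitor.get_obs();p=o["ee_pos"];print(p,o["tcp_rot"],o["wrist_force"])
d=p[:2]-[.598,.039];print(np.hypot(*d),np.degrees(np.arctan2(d[1],d[0])))
c=np.zeros((400,800,3),np.uint8)
c[:,:400]=cv2.resize(camera("top")[145:245,261:361,::-1],(400,400),interpolation=2);c[:324,400:796]=cv2.resize(camera("scene")[165:255,270:380,::-1],(396,324),interpolation=2)
cv2.imwrite("pics/z4.png",c)
```

```text
[ 0.5294 -0.0232  0.2306] [-179.9832   -0.0087  142.7146] [-0.4222  0.2916 -0.5821]
0.09255025809645731 -137.79329445697493
```

View pics/z4.png

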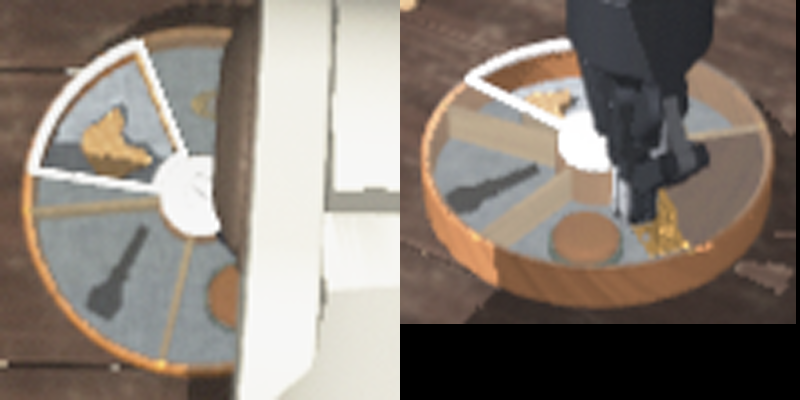

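The opening nearly covers the bridge: its outer frame corners in the top view are near (140,45) and (33,172). I'll compute the remaining angle.

Run:
```python
from h import *
c=np.array([.5985,.0395])
for p in [(140,43),(33,174)]:
    d=ray("top",Z(*p),.037)[:2]-c;print(np.hypot(*d),np.degrees(np.arctan2(d[1],d[0])))
d=ray("top",Z(117,147),.01)[:2]-c;print("bridge",np.hypot(*d),np.degrees(np.arctan2(d[1],d[0])))
```

```text
0.10441740453621685 23.067726987713126
0.10386564986720545 83.35616112173105
bridge 0.0653517227186148 56.34193494312448
```

{"fn": "carry_out", "kwargs": {"targets": "-0.04 -0.007 0 0 0 -0.175 -1; -0.04 -0.007 0 0 0 -0.175 -1; -0.04 -0.007 0 0 0 -0.175 -1; -0.04 -0.007 0 0 0 -0.175 -1; -0.04 -0.007 0 0 0 -0.175 -1; -0.04 -0.007 0 0 0 -0.175 -1; 0 0 0 0 0 0 -1; 0 0 0 0 0 0 -1"}}

```text
time: 8.45
ee_pos: [0.5363, -0.0298, 0.2307]
tcp_rot: [180.0, 0.0, 148.7]
wrist_force: [-0.8, 0.3, -0.5]
opening: 0.0
grasp_force: 0.0
```

{"fn": "carry_out", "kwargs": {"targets": "0.1 0 0 0 0 0 -1; 0.2 0 0 0 0 0 -1; 0.2 0 0 0 0 0 -1; 0 0 -0.4 0 0 0 -1; 0 0 -0.6 0 0 0 -1; 0 0 -0.8 0 0 0 -1; 0 0 -0.8 0 0 0 -1; 0 0 -0.4 0 0 0 -1"}}

```text
time: 9.12
ee_pos: [0.5184, -0.0188, 0.3548]
tcp_rot: [179.9, 0.2, 148.7]
wrist_force: [0.7, -0.7, -0.1]
opening: -0.0001
grasp_force: 0.0
```

{"fn": "carry_out", "kwargs": {"targets": "0.3 0.6 -0.2 0 0 0 -1; 0.5 0.9 -0.2 0 0 0 -1; 0.5 0.9 0 0 0 0 -1; 0.5 0.9 0 0 0 0 -1; 0.5 0.9 0 0 0 0 -1; 0.5 0.9 0 0 0 0 -1; 0.3 0.6 0 0 0 0 -1; 0 0 0 0 0 0 -1"}}

```text
time: 9.78
ee_pos: [0.5303, 0.2443, 0.366]
tcp_rot: [180.0, -0.1, 149.0]
wrist_force: [1.4, -0.2, -0.1]
opening: 0.0001
grasp_force: 0.0
```

Run:
```python
from h import *
o=monitor.get_obs();p=o["ee_pos"];print(p,o["tcp_rot"],o["qd"],o["wrist_force"])
c=np.zeros((400,800,3),np.uint8)
c[:,:400]=cv2.resize(camera("top")[145:245,261:361,::-1],(400,400),interpolation=2);c[:,400:]=cv2.resize(camera("scene")[100:300,220:420,::-1],(400,400),interpolation=2)
cv2.imwrite("pics/z5.png",c)
```

```text
[0.5303 0.2443 0.366 ] [179.9704  -0.0529 148.991 ] [-3.8723 -1.9199 -2.1375  0.9025 -1.2111 -3.9987] [ 1.3837 -0.1567 -0.1353]
```

View pics/z5.png

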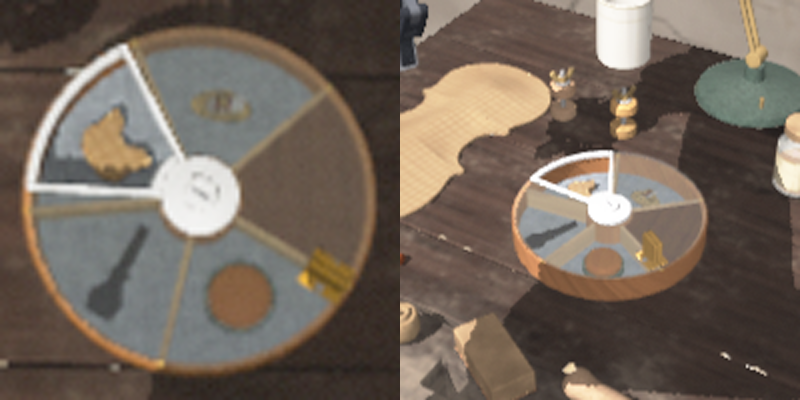

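The cover is clear to see. The frame corners at (125,47) and (29,188) sit evenly between the dividers with the bridge (115,147) inside, the other parts and objects are in place, and the hand is away.

Run:
```python
from h import *
c=np.array([.5985,.0395])
for p in [(125,46),(29,189)]:
    d=ray("top",Z(*p),.037)[:2]-c;print(np.degrees(np.arctan2(d[1],d[0])))
print(bot.job_done())
```

```text
28.072636581495246
88.52964158425311
the job is handed in; nothing more can be done
None
```

I turned the cover by pushing the tab until its opening stood over the violin bridge's compartment: the opening measured about 58° against about 60° for the compartment, and the 12 mm allowance is roughly ±10°. The last pictures showed the parts and the things round the tray in place; I moved the hand clear and handed the job in, but no verdict came back.

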